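Grease a stand's pivot block with a push-type gun and hold the stroke

TASK

Swing the red-knobbed relief lever on the pivot block over to the green mark on its quadrant, 30 degrees past upright on the side away from the robot. Then take the push-type grease gun out of its red holder, press its coupler squarely onto the tilted brass nipple until it snaps on, and keep pushing along the nipple until the gun's spring is well past half compressed. Finish holding it there: the program ends with the gripper still holding the gun and pushing it onto the nipple, the lever still at its mark and everything else on the bench left where it stands.

Things in the scene. Friction and masses are not known exactly. Their poses are not given: they have to be found in the camera images.
- lever (a joint): relief lever of the pivot block, angle of its lean from upright in rad: 0 = upright, positive = leaning to the block's +x side (away from the robot), range -0.9 to 0.9; green mark at +0.52 (30 degrees). Turns about the block's y axis; friction (about 1.3 N at the knob) holds it wherever it is left
- lever_knob (a point): centre of the red barrel knob at the top of the lever, 22 mm in diameter and 26 mm long along the hinge axis, with flat ends; 95 mm from the lever's hinge, on a 10 mm steel stem. The white quadrant with its green mark, beside the stem on the nipple side, ends 63 mm from the hinge
- lever_hinge (a point): centre of the lever's hinge on the pivot block, 40 mm above the bench; its axes are those of the block: y along the hinge, x away from the robot when the block stands square, z up. The nipple side of the block is at +y
- block: pivot block of a work stand, bolted down: grey base plate 130 x 270 x 12 mm, at its +y end a black housing with white cheeks up to 64 mm high that carries the nipple, at its -y end the lever. Origin at the centre of its underside, z up; it stands turned by some angle about the vertical
- nipple_top (a point): centre of the flat top of the brass nipple. z is the nipple's axis, pointing out of it: it leans 25 degrees from vertical towards the block's -x (the robot's side). Head 16 mm across and 7.5 mm high, its top tapering to 10 mm; below it an 8 mm neck 14 mm long on an 18 mm collar. The top lies about 95 mm above the bench and 140 mm from the lever's hinge across the block
- nipple: the brass nipple itself, fixed in the block; origin on its axis 27.5 mm below its top, z along its axis outwards
- gun_grip (a point): push-type grease gun, a round aluminium barrel 34 mm in diameter, standing nose down in the holder; this point is on its axis, 105 mm above the coupler's mouth (spring extended) and 40 mm below the barrel's flat top, where it is gripped; z along the axis from coupler to top. The bare barrel begins 42 mm above the mouth
- gun: the whole grease gun, 145 mm long, about 0.34 kg; origin at the centre of the coupler's mouth with the spring extended, z along the axis from coupler to top. It is round: its yaw does not matter
- gun_seat (a point): bottom of the coupler's bore, on the gun's axis 21 mm in from the mouth, on the sliding coupler: 84 mm below gun_grip with the spring extended. Coincides with nipple_top when the coupler is fully on. z along the gun's axis towards its top. The bore is 19 mm wide with a mouth flared to 27 mm; two spring jaws inside snap below the nipple's head (about 5 N) when the seat comes within 4 mm of the top
- gun_nose (a joint): how far the coupler is pushed into the barrel against the gun's spring, m: 0 = extended, 0.014 = fully compressed; the spring pushes with 7 N at the start of the stroke and 14 N at its end, so it yields only after the jaws have snapped
- holder: fixed red holder block 85 x 85 x 45 mm, origin at the centre of its underside; a 41 mm round hole in its middle, 35 mm deep (floor 10 mm above the bench), in which the gun stands upright
- tray: fixed blue tray 120 x 100 x 25 mm with two bearing races; origin at the centre of its underside
- race1: steel bearing race 42 mm across in the tray, bystander
- race2: brass bearing race 36 mm across in the tray, bystander
- spray: white spray bottle with black head, 76 mm across, 170 mm high, bystander; origin at the centre of its underside
- tin: orange jar with steel lid, 72 mm across, 55 mm high, bystander; origin at the centre of its underside
- driver: red-handled screwdriver 200 mm long lying on the bench, bystander
- wrench: steel wrench 190 mm long lying on the bench, bystander
- socket: small steel socket 30 mm across, 36 mm high, standing on the bench, bystander; origin at the centre of its underside
Mind the look-alikes: they are no part of the job. Of the things that look like the holder, the smaller one is meant.

How it is judged:
By the outcome, as a careful person would: the job done as asked, in the order asked, and still so for the second after the job is handed in, while the arm keeps its last pose, push and grip.
It also fails if it takes over 58 s, if anything falls off the work surface, if the arm or the gripper's body presses on something with over 40 N, if the wrist force passes 120 N, or if a joint passes its speed limit or range.

ROBOT

A 6-joint arm with a two-finger parallel gripper is mounted at the origin on the work surface. World frame = base frame: x ahead of the robot, y to its left, z up, the work surface at z = 0. Lengths are in mm, angles in rad, forces in N, time in s.
With the tool pointing down it reaches from about 275 to 1000 mm from the base axis. Payload 8.4 kg.
Tool frame: the origin (TCP) lies at the centre of the arm's flange, where the gripper is bolted on; the fingertips stand r.tip_extent ahead of it and the grasp point (between the pads) lies 155 mm ahead of it (r.tip_extent is the distance from the TCP to the fingertips, in mm); z points along the fingers, y is the direction in which the jaws open and shut (so a half turn about z gives the same grasp; the last joint's range is limited). The gripper opens to 85 mm and grips with 20 to 120 N. Pads are 22 mm wide; open, the fingers measure 114 mm over their backs; the gripper's body (76 mm by 85 mm) begins 54 mm behind the grasp point. The pads swing forward as they close: fully open they stand 13 mm farther back than shut.
Start: joints at [1.293, 0.353, 1.633, -0, 1.155, -0.002], TCP at [170.197, 601.384, 404.681] pointing down, gripper open.
Joint ranges: [-2.63, 2.63], [-0.92, 2.1], [0.06, 2.66], [-1.3, 4.44], [0, 2.69], [-3.02, 3.02]. Speed limits (rad/s): [2.22, 2.22, 2.79, 3.14, 3.14, 3.14].

INTERFACE

Orientations are given as [roll, pitch, yaw] about the fixed x, y, z axes, in that order (R = Rz(yaw) Ry(pitch) Rx(roll)).
In Python, from rig import sense, grab_frame, job, r gives the robot as it stands. The module is installed in compiled form; this text tells all that it offers.
- The arm moves only by the shell command python3 -m creep 'ROWS' [FORCE]. ROWS is JSON, a list of rows, each a list of 7 numbers: the turn, a rotation vector about the tool's x, y, z in rad, then the shift along the tool's x, y, z in mm, then the closure, from 0 (fully open) to 1 (shut). In form: [[wx, wy, wz, dx, dy, dz, fingers], ...]. A call has 1 to 10 rows; each row shifts and turns the pose as measured when the row begins, along the tool's axes as they then stand; what a row does not reach is not made up. A row lasts 1/12 s, in which the tool goes at most 41.7 mm and 7.16 degrees, less where a joint would pass 70% of its speed; a pose out of reach is approached as far as the arm can. A call with a gripper value outside its range is refused whole. The fingers move at their own pace and stop on an object; FORCE is the grip in N (left out, the last holds). Time passes only in rows, so rows that do not move let the fingers close. It gives the time, the measured TCP pose, the force and the opening at its end, in the units of the state.
- sense(): the state, without advancing time (a new reading comes with each control period).
- grab_frame(name): name is "side" or "top"; returns a dict with "color" (420x560x3 uint8, red, green, blue), "mtx" (3x3 intrinsics, pixels), "T" (4x4, takes a point from camera to world coordinates). Camera axes: x right, y down, z forward; pixel columns grow to the right and rows downward; lengths in mm; the calibration is good to about 2 mm. A picture is of the moment at which its call begins. There is no depth.
- job.sign_off(): hands the job in, once; it reports no verdict.
The state is a dict: "clock": time; "qpos": joint angles; "qvel": joint speeds; "joint_efforts": joint torques, N m; "eef_pos": TCP position; "tcp_rot": TCP orientation; "contact_force": force on the tool from outside, world axes, zero at the start; "wrist_torque": the same for the moment, N m; "opening": opening from 0.0 (shut) to 1.0 (fully open).
Only numpy, scipy, OpenCV 4.12 (cv2) and the standard library are available. Lean on these libraries where they do the work, as an engineer would, in place of code of your own. Each camera call takes 0.05 s, during which the arm holds its last target.

## Working session

There is one attempt and no reset: what is moved stays moved. The work goes in short steps, Python scripts to look and compute and a shell command to move; the robot and the scene stay as the last step left them, time stands still between calls to the robot, and variables do not carry over. Pictures are saved under pics/ and viewed, and the job is handed in when it is done.

```bash
mkdir -p pics
python3 - <<'E'
from rig import sense, grab_frame, job, r
import cv2
print(sense()); print(r.tip_extent)
for n in ("side","top"):
    f=grab_frame(n); cv2.imwrite(f"pics/{n}0.png",f["color"][:,:,::-1]); print(n,f["mtx"],f["T"])
E
```

```text
{'clock': 0.0, 'qpos': array([ 1.29257220e+00,  3.53675005e-01,  1.63416020e+00, -1.34615965e-05,
        1.15520026e+00, -2.40454929e-03]), 'qvel': array([ 0.00231097,  0.00079264,  0.00054522,  0.00156578, -0.00069659,
       -0.00092993]), 'joint_efforts': array([ 3.76942131e-03, -6.05241108e+01, -3.42081392e+01,  2.85758806e-04,
        9.13227821e-03,  4.52405388e-06]), 'eef_pos': array([170.14766961, 601.1411183 , 403.93357938]), 'tcp_rot': array([-3.14014982e+00,  8.83850429e-06,  2.86577853e+00]), 'contact_force': array([-1.05413364,  0.43558163,  0.35100966]), 'wrist_torque': array([-0.02800229,  0.02136271, -0.03775661]), 'opening': 0.9989862403570858}
173.4
side [[402.97771428   0.         278.96218609]
 [  0.         402.97771428 214.30417428]
 [  0.           0.           1.        ]] [[ 9.94143892e-01 -5.58691543e-02  9.25016695e-02  4.27465064e+02]
 [-1.06782163e-01 -6.39345624e-01  7.61468806e-01 -7.22531425e+02]
 [ 1.65979195e-02 -7.66887091e-01 -6.41567377e-01  6.96395066e+02]
 [ 0.00000000e+00  0.00000000e+00  0.00000000e+00  1.00000000e+00]]
top [[402.33885461   0.         277.26705851]
 [  0.         402.33885461 210.61020829]
 [  0.           0.           1.        ]] [[ 7.44180020e-03 -9.98378115e-01  5.64425326e-02  4.53062936e+02]
 [-9.99965250e-01 -7.64197645e-03 -3.33153811e-03 -9.66089584e+00]
 [ 3.75746724e-03 -5.64157786e-02 -9.98400291e-01  1.22138154e+03]
 [ 0.00000000e+00  0.00000000e+00  0.00000000e+00  1.00000000e+00]]
```

View pics/side0.png

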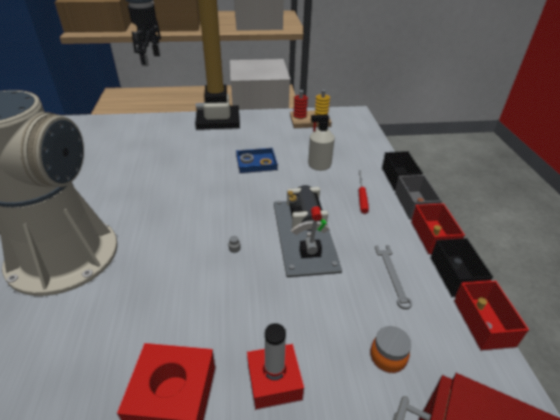

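View pics/top0.png

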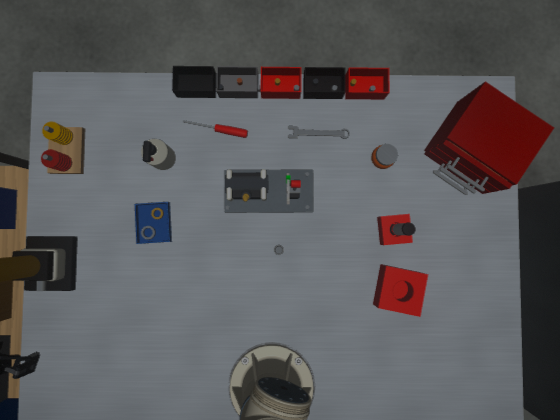

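The top view shows the block at about (268,190), with the lever at (295,185) and the nipple at (245,197). The gun stands in the small holder at (395,230), and the larger look-alike holder is at (400,290). I'll zoom in next.

Run:
```python
import cv2,numpy as np
s=cv2.imread("pics/side0.png"); t=cv2.imread("pics/top0.png")
def crop(im,x0,y0,x1,y1,k): return cv2.resize(im[y0:y1,x0:x1],None,fx=k,fy=k,interpolation=cv2.INTER_NEAREST)
cv2.imwrite("pics/c1.png",crop(t,215,160,325,220,7))
cv2.imwrite("pics/c2.png",crop(s,265,175,345,275,6))
cv2.imwrite("pics/c3.png",np.hstack([crop(t,370,205,425,255,7),crop(s,240,315,310,410,7)[:350,:390] if 0 else cv2.resize(crop(s,240,315,310,410,7),(258,350))]))
```

```text
(no output)
```

View pics/c1.png

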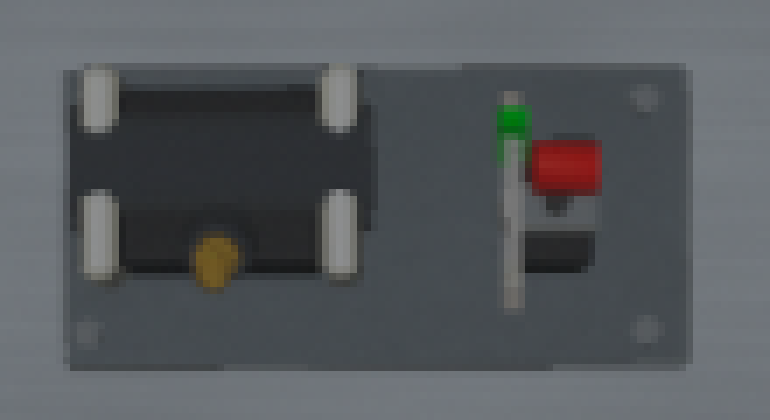

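View pics/c2.png

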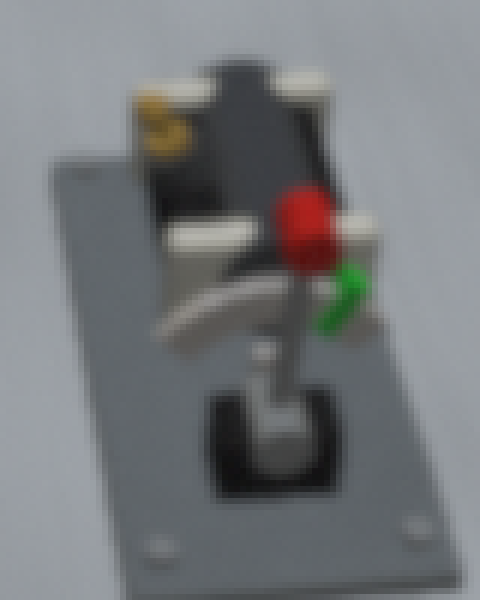

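View pics/c3.png

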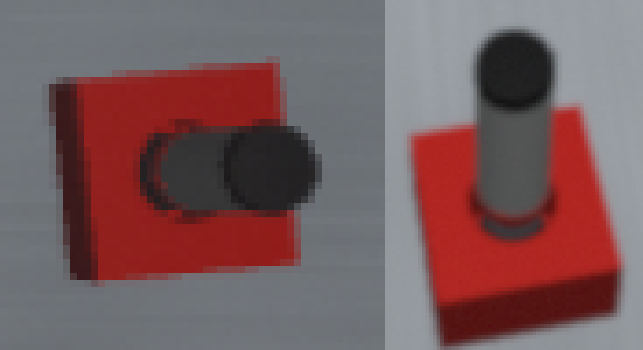

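```bash
cat > h.py <<'E'
import cv2,numpy as np
from rig import sense, grab_frame, r
def ray(f,uv):
    d=f["T"][:3,:3]@np.linalg.solve(f["mtx"],[uv[0],uv[1],1.]); return f["T"][:3,3],d/np.linalg.norm(d)
def plane(f,uv,z):
    o,d=ray(f,uv); return o+d*(z-o[2])/d[2]
def tri(f1,u1,f2,u2):
    o1,d1=ray(f1,u1);o2,d2=ray(f2,u2)
    A=np.stack([d1,-d2],1); s=np.linalg.lstsq(A,o2-o1,rcond=None)[0]
    p,q=o1+d1*s[0],o2+d2*s[1]; return (p+q)/2,np.linalg.norm(p-q)
def proj(f,p):
    c=f["T"][:3,:3].T@(np.asarray(p,float)-f["T"][:3,3]); q=f["mtx"]@c; return q[:2]/q[2]
def blobs(f,lo,hi,roi,mina=8):
    x0,y0,x1,y1=roi; hsv=cv2.cvtColor(f["color"],cv2.COLOR_RGB2HSV)
    m=cv2.inRange(hsv,np.array(lo),np.array(hi)); k=np.zeros_like(m);k[y0:y1,x0:x1]=m[y0:y1,x0:x1]
    n,l,st,c=cv2.connectedComponentsWithStats(k)
    return [(c[i],st[i]) for i in range(1,n) if st[i,4]>=mina],k
E
python3 - <<'E'
from h import *
s,t=grab_frame("side"),grab_frame("top")
for nm,lo,hi,rs,rt in [("knob",(0,150,60),(8,255,255),(300,195,335,230),(280,170,310,200)),
  ("brass",(12,90,50),(32,255,255),(280,180,310,210),(230,180,260,210)),
  ("green",(45,120,50),(75,255,255),(300,210,340,240),(270,160,310,200)),
  ("holder",(0,150,40),(8,255,255),(240,330,310,410),(370,205,425,250)),
  ("guntop",(0,0,0),(179,255,42),(255,315,295,350),(395,215,420,245))]:
    bs,ms=blobs(s,lo,hi,rs); bt,mt=blobs(t,lo,hi,rt)
    print(nm,[(c.round(2),st) for c,st in bs],[(c.round(2),st) for c,st in bt])
    b=max(bs,key=lambda q:q[1][4]);c=max(bt,key=lambda q:q[1][4])
    p,e=tri(s,b[0],t,c[0]); print("   ->",p.round(1),e.round(2))
    cnt=max(cv2.findContours(mt,0,2)[0],key=cv2.contourArea); print("   rect",cv2.minAreaRect(cnt))
# base plate corners in top crop (x0=215,y0=160,k=7)
for u in [(64,64),(690,64),(690,370),(68,370)]:
    print(plane(t,(215+u[0]/7-.5,160+u[1]/7-.5),12).round(1))
E
```

```text
knob [(array([315.79, 212.81]), array([311, 206,  10,  14, 108], dtype=int32))] [(array([295.31, 183.31]), array([291, 180,  10,   8,  67], dtype=int32))]
   -> [588.5 -61.6 137.9] 0.38
   rect ((295.5, 183.5), (7.0, 9.0), 90.0)
brass [(array([291.86, 195.86]), array([288, 191,   9,  10,  59], dtype=int32))] [(array([245.34, 196.84]), array([243, 193,   6,   8,  38], dtype=int32))]
   -> [556.3  77.6  80.6] 0.33
   rect ((245.5, 196.5), (5.0, 7.0), 0.0)
green [(array([321.97, 224.05]), array([318, 219,   8,  11,  38], dtype=int32))] [(array([287.81, 177.37]), array([286, 175,   5,   8,  27], dtype=int32))]
   -> [611.  -42.5  87. ] 1.81
   rect ((288.0, 178.5), (7.0, 4.0), 90.0)
holder [(array([274.59, 379.57]), array([ 248,  345,   55,   63, 2074], dtype=int32))] [(array([394.02, 229.33]), array([380, 214,  32,  31, 593], dtype=int32))]
   -> [ 468.6 -364.8   13. ] 1.75
   rect ((395.7418212890625, 229.15985107421875), (28.51875877380371, 29.33357810974121), 84.80557250976562)
guntop [(array([274.6 , 334.44]), array([266, 325,  18,  20, 303], dtype=int32))] [(array([407.62, 228.77]), array([402, 223,  13,  12, 123], dtype=int32))]
   -> [ 468.2 -361.7  147.4] 0.65
   rect ((408.0, 228.5), (12.0, 11.0), 0.0)
[647.4 149.6  12. ]
[ 649.6 -121.2   12. ]
[ 517.  -121.5   12. ]
[514.9 145.9  12. ]
```

Run:
```python
from h import *
s,t=grab_frame("side"),grab_frame("top")
def crop(f,x0,y0,x1,y1,k):
    c=f["color"][y0:y1,x0:x1,::-1].astype(float)*1.6; return cv2.resize(np.clip(c,0,255).astype(np.uint8),None,fx=k,fy=k,interpolation=cv2.INTER_NEAREST)
cv2.imwrite("pics/n1.png",np.hstack([crop(t,235,188,255,206,20),crop(s,282,186,302,204,20)]))
cv2.imwrite("pics/n2.png",np.hstack([crop(t,395,212,425,242,13),crop(s,260,318,290,348,13)]))
# quadrant ends / holder
for z in (150,155): print("guntop",z,plane(t,(407.62,228.77),z).round(1))
for u in (172.5,204): print(plane(t,(287.7,u),79).round(1))
# expected nipple projections
for x in (546,550,554):
  for z in (92,95): print(x,z,proj(t,(x,77.6,z)).round(1),proj(s,(x,77.6,z)).round(1))
# side rays on gun cap: top-face edge
```

```text
guntop 150 [ 467.8 -360.8  150. ]
guntop 155 [ 467.8 -359.2  155. ]
[627.  -42.5  79. ]
[536.7 -43.   79. ]
546 92 [245. 200.] [287.9 192.4]
546 95 [244.9 200. ] [287.9 191.5]
550 92 [245.  198.6] [289.5 192.4]
550 95 [244.9 198.5] [289.5 191.4]
554 92 [245.  197.2] [291.1 192.3]
554 95 [245.  197.1] [291.1 191.3]
```

View pics/n1.png

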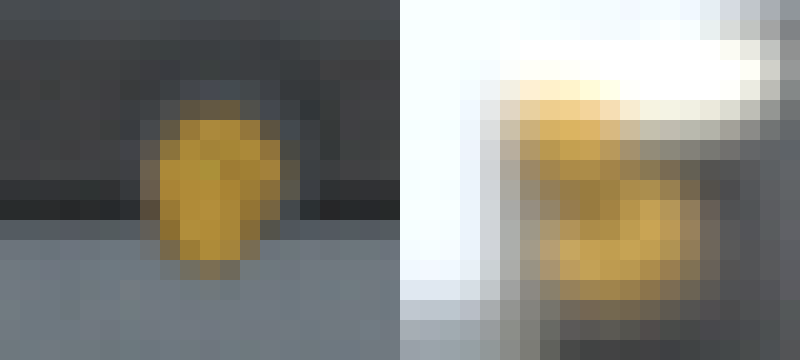

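View pics/n2.png

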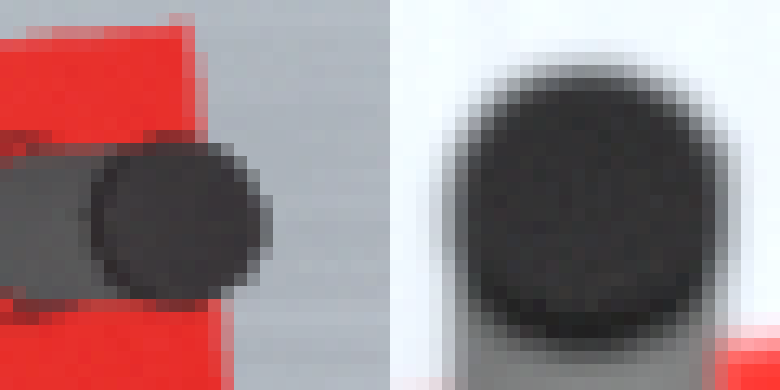

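Run:
```python
from h import *
s,t=grab_frame("side"),grab_frame("top")
a=np.array([-.4226,.004,.9063])
for ut in [(244.95,197.65),(244.95,198)]:
  for us in [(289.8,192.4),(289.4,192)]:
    C,e=tri(t,ut,s,us); print(C.round(1),e.round(2),(C+3.75*a).round(1))
# gun top: circle fits on black top face
# top view: face cols crop 90..272,rows 143..299 /13 ; side: cols 455-720... 
ut=(395+182/13-.5,212+220/13-.5); 
us=(260+(590-390)/13-.5,318+198/13-.5)
print(ut,us,tri(t,ut,s,us))
print(sense()["clock"])
```

```text
[551.8  78.   91.6] 1.96 [550.2  78.   95. ]
[551.2  77.9  92.9] 2.9 [549.6  77.9  96.3]
[551.3  77.9  91.6] 0.97 [549.7  77.9  95. ]
[550.7  77.8  93. ] 1.92 [549.1  77.8  96.4]
(408.5, 228.42307692307693) (274.88461538461536, 332.7307692307692) (array([ 468.800664 , -362.2470719,  152.7629165]), np.float64(0.11562902612525618))
0.4
```

```bash
python3 -m creep '[[0,0,-0.095,0,0,0,0.35],[0,0,-0.095,0,0,0,0.35],[0,0,-0.094,0,0,0,0.35],[0,0,0,-21,-33,0,0.35],[0,0,0,-21,-33,0,0.35],[0,0,0,-21,-33,0,0.35],[0,0,0,-21,-33,0,0.35],[0,0,0,-21,-33,0,0.35],[0,0,0,-21,-33,0,0.35],[0,0,0,-21,-33,0,0.35]]' 20
```

```text
clock: 1.23
eef_pos: [323.4, 370.9, 403.6]
tcp_rot: [3.137, 0.001, -3.109]
contact_force: [1.7, 0.6, -0.2]
opening: 0.649
```

```bash
python3 -m creep '[[0,0,0.02,-22,-35,0,0.35],[0,0,0,-22,-35,0,0.35],[0,0,0,-22,-35,0,0.35],[0,0,0,-22,-35,0,0.35],[0,0,0,-22,-35,0,0.35],[0,0,0,-22,-35,0,0.35],[0,0,0,-22,-35,0,0.35],[0,0,0,-22,-35,0,0.35],[0,0,0,-22,-35,0,0.35],[0,0,0,-22,-35,0,0.35]]'
```

```text
clock: 2.07
eef_pos: [546.8, 18.7, 405.1]
tcp_rot: [3.134, 0.007, -3.129]
contact_force: [2.1, 0.8, -0.4]
opening: 0.655
```

```bash
python3 -m creep '[[0.007,0,0,-15,-27,0,0.35],[0,0.005,0,-12,-22,0,0.35],[0,0,0,-8,-16,8,0.35],[0,0,0,0,-5,10,0.35],[0,0,0,0,0,0,0.35]]'
python3 - <<'E'
from h import *
st=sense();print(st["eef_pos"],st["tcp_rot"])
E
```

```text
clock: 2.48
eef_pos: [587.6, -62.5, 387.0]
tcp_rot: [-3.14, 0.007, -3.136]
contact_force: [-0.6, -0.7, -0.3]
opening: 0.649
[587.64503445 -62.4705121  386.99868563] [-3.14009237  0.00667204 -3.13618379]
```

```bash
python3 -m creep '[[0,0.006,0,0,0,25,0.35],[0,0,0,0,0,25,0.35],[0,0,0,0,0,25,0.35],[0,0,0,0,0,14,0.35],[0,0,0,0,1,4,0.35],[0,0,0,0,0,0,0.35]]'
python3 - <<'E'
from h import *
o=[]
for n,b in (("side",(260,100,400,240)),("top",(220,100,360,240))):
    f=grab_frame(n);x0,y0,x1,y1=b;o.append(cv2.resize(f["color"][y0:y1,x0:x1,::-1],(400,400),interpolation=2))
cv2.imwrite("pics/g1.png",np.hstack(o))
E
```

```text
clock: 2.98
eef_pos: [585.8, -57.0, 292.0]
tcp_rot: [3.142, 0.001, -3.135]
contact_force: [-1.1, -0.5, 1.3]
opening: 0.65
```

View pics/g1.png

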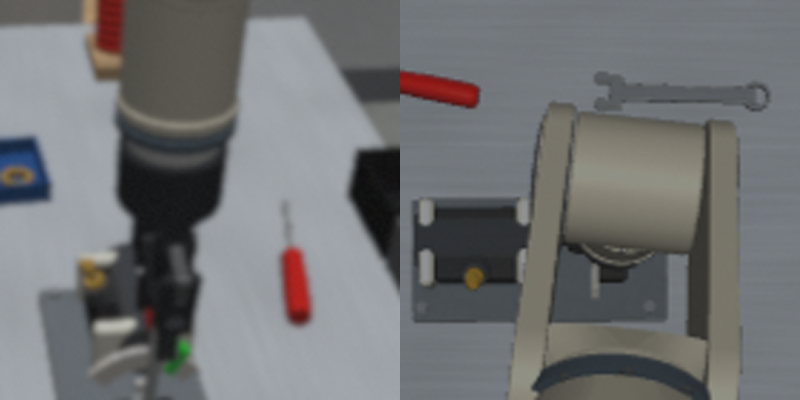

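The side view shows the fingers straddling the knob, with red visible between them near crop (150,320). The top view is hidden by the arm. I'll centre on the knob and close.

```bash
python3 -m creep '[[0,0,0,-2.5,-4.5,0,0.35],[0,0,0,0,0,0,0.6],[0,0,0,0,0,0,0.9],[0,0,0,0,0,0,0.9],[0,0,0,0,0,0,0.9],[0,0,0,0,0,0,0.9]]' 30
```

```text
clock: 3.58
eef_pos: [590.3, -61.7, 297.6]
tcp_rot: [-3.141, 0.009, -3.134]
contact_force: [0.6, 0.7, -4.2]
opening: 0.298
```

```bash
python3 -m creep '[[0,0,0,-10,0,1,0.9],[0,0,0,-10,0,2.5,0.9],[0,0,0,-10,0,3.5,0.9],[0,0,0,-7,0,4,0.9],[0,0,0,0,0,0,0.9]]'
python3 - <<'E'
from h import *
st=sense();print(st["eef_pos"],st["tcp_rot"])
o=[]
f=grab_frame("side");o=cv2.resize(f["color"][170:260,270:370,::-1],(800,600)[:2] if 0 else (660,594),interpolation=2)
cv2.imwrite("pics/g2.png",o)
E
```

```text
clock: 4.0
eef_pos: [629.7, -61.3, 286.8]
tcp_rot: [-3.141, 0.004, -3.135]
contact_force: [-2.5, 0.4, -0.4]
opening: 0.299
[629.66949104 -61.29401881 286.83962424] [-3.14148684  0.00447116 -3.13460867]
```

View pics/g2.png

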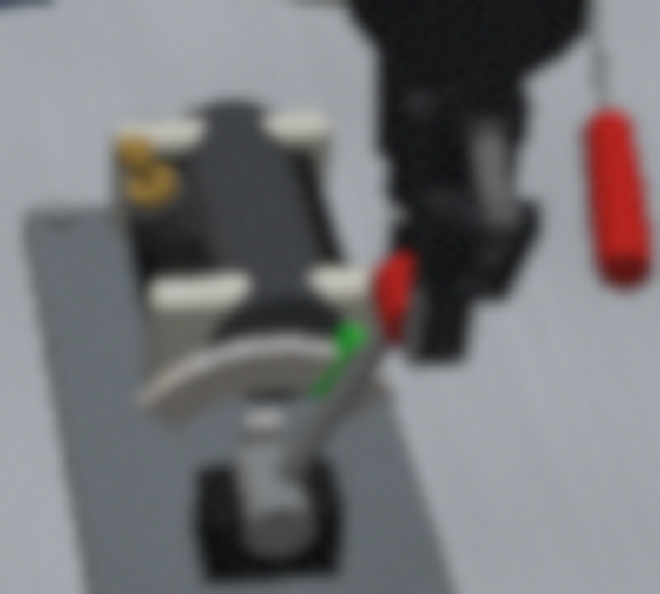

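The lever is leaning close to the green mark, which is at crop (350,340). I'll release and measure it.

```bash
python3 -m creep '[[0,0,0,0,0,0,0.35],[0,0,0,0,0,0,0.35],[0,0,0,0,0,0,0.35],[0,0,0,0,0,-20,0.35],[0,0,0,0,0,-35,0.35],[0,0,0,0,0,-40,0.35],[0,0,0,30,0,-20,0.35],[0,0,0,40,0,0,0.35],[0,0,0,40,0,0,0.35],[0,0,0,40,0,0,0.35]]'
python3 - <<'E'
from h import *
s,t=grab_frame("side"),grab_frame("top")
cv2.imwrite("pics/g3.png",np.hstack([cv2.resize(s["color"][175:275,265:345,::-1],(400,500),interpolation=2),cv2.resize(t["color"][150:230,230:294+6,::-1],(400,457),interpolation=2) if 0 else cv2.resize(t["color"][140:240,260:340,::-1],(400,500),interpolation=2)]))
for f,roi in ((s,(300,180,345,235)),(t,(275,160,310,200))):
    print(roi,[(c,x) for c,x in blobs(f,(0,150,60),(8,255,255),roi)[0]])
E
```

```text
clock: 4.88
eef_pos: [481.1, -62.9, 405.6]
tcp_rot: [-3.139, 0.018, -3.134]
contact_force: [-1.0, 0.3, 1.3]
opening: 0.649
(300, 180, 345, 235) [(array([330.61643836, 215.06849315]), array([327, 210,   8,  11,  73], dtype=int32))]
(275, 160, 310, 200) [(array([294.88888889, 171.88888889]), array([291, 168,   9,   8,  63], dtype=int32))]
```

View pics/g3.png

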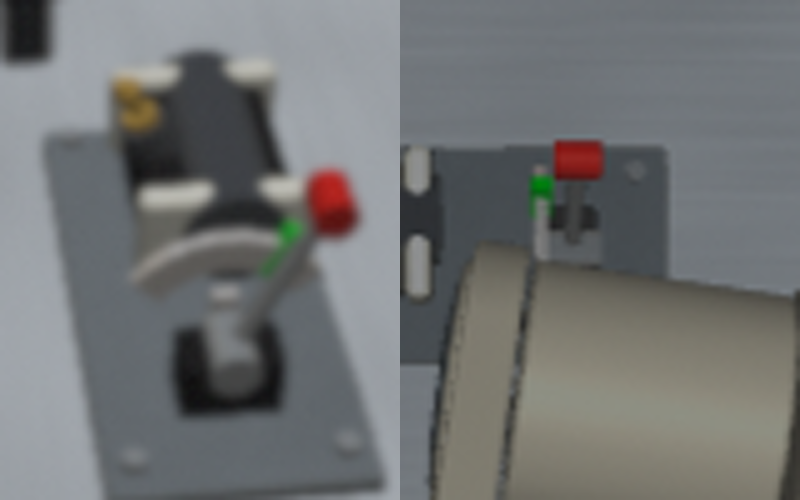

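Run:
```python
from h import *
s,t=grab_frame("side"),grab_frame("top")
A,_=tri(s,(315.79,212.81),t,(295.31,183.31)); B,e=tri(s,(330.62,215.07),t,(294.89,171.89))
print(A,B,e)
for z in (40,42):
  H=np.array([582,-61,z])
  for P in(A,B): print(z,np.arctan2(P[0]-582,P[2]-z),np.hypot(P[0]-582,P[2]-z))
def pos(th,hx,hy=-61.3): return (hx+95*np.sin(th),hy,40+95*np.cos(th))
for hx in (580,582,584):
  for th in (.45,.52,.59): print(hx,th,proj(s,pos(th,hx)).round(1),proj(t,pos(th,hx)).round(1))
# quadrant green mark per geometry: radius 50..63
for r_ in (52,63):
  for th in(.52,): p=(582+r_*np.sin(th),-43,40+r_*np.cos(th));print(r_,proj(s,p).round(1),proj(t,p).round(1))
```

```text
[588.55293474 -61.56224111 137.8719975 ] [621.82585515 -60.81790693 128.32719455] 0.9575560677858561
40 0.06685435271021073 98.09112522972848
40 0.4235938644789257 96.8906189235243
42 0.06824472905703656 96.09568595324595
42 0.43224097497566977 95.07093802618239
580 0.45 [330.1 216.2] [295.  172.1]
580 0.52 [332.6 217.1] [295.  170.1]
580 0.59 [334.9 218.2] [295.  168.3]
582 0.45 [331.  216.2] [295.  171.3]
582 0.52 [333.5 217.1] [295.  169.4]
582 0.59 [335.8 218.1] [295.  167.6]
584 0.45 [331.9 216.1] [295.1 170.6]
584 0.52 [334.4 217. ] [295.  168.7]
584 0.59 [336.7 218.1] [295.  166.8]
52 [321.  224.9] [287.9 178.9]
63 [323.7 221.6] [288.  176.5]
```

```bash
python3 -m creep '[[0,0.009,0,-35,1,0,0.35],[0,0.005,0,-35,0,0,0.35],[0,0,0,-35,0,0,0.35],[0,0,0,-25,0,0,0.35],[0,0,0,-8,0,20,0.35],[0,0,0,0,0,30,0.35],[0,0,0,0,0,20,0.35],[0,0,0,0,0,0,0.35]]'
```

```text
clock: 5.75
eef_pos: [637.4, -61.1, 335.6]
tcp_rot: [-3.138, 0.019, -3.135]
contact_force: [-1.0, 0.1, -1.0]
opening: 0.65
```

```bash
python3 -m creep '[[0,0.015,0,12,0,10,0.35],[0,0.004,0,3,0,20,0.35],[0,0,0,0,0,17,0.35],[0,0,0,0,0,3,0.35],[0,0,0,0,0,0,0.35]]'
```

```text
clock: 6.17
eef_pos: [628.1, -61.5, 285.6]
tcp_rot: [-3.137, 0.003, -3.134]
contact_force: [0.3, 0.1, 0.2]
opening: 0.652
```

```bash
python3 -m creep '[[0,0,0,6,0,2,0.35],[0,0,0,0,0,0,0.35]]'
python3 -m creep '[[0,0,0,0,0,0,0.6],[0,0,0,0,0,0,0.9],[0,0,0,0,0,0,0.9],[0,0,0,0,0,0,0.9],[0,0,0,0,0,0,0.9]]' 60
```

```text
clock: 6.33
eef_pos: [623.2, -61.6, 285.2]
tcp_rot: [-3.137, 0.005, -3.134]
contact_force: [-0.4, -0.4, -0.1]
opening: 0.651
clock: 6.75
eef_pos: [623.7, -60.9, 288.4]
tcp_rot: [-3.138, 0.009, -3.134]
contact_force: [0.6, -0.4, -5.0]
opening: 0.292
```

```bash
python3 -m creep '[[0,0,0,-4,0,2,0.9],[0,0,0,-4,0,2,0.9],[0,0,0,0,0,0,0.9],[0,0,0,0,0,0,0.9]]'
```

```text
clock: 7.08
eef_pos: [631.3, -60.8, 285.0]
tcp_rot: [-3.138, 0.004, -3.134]
contact_force: [-3.0, 0.6, 3.3]
opening: 0.288
```

```bash
python3 -m creep '[[0,0,0,0,0,0,0.35],[0,0,0,0,0,0,0.35],[0,0,0,0,0,0,0.35],[0,0,0,0,0,-20,0.35],[0,0,0,0,0,-35,0.35],[0,0,0,0,0,-40,0.35],[0,0,0,30,0,-20,0.35],[0,0,0,40,0,0,0.35],[0,0,0,40,0,0,0.35],[0,0,0,40,0,0,0.35]]'
cat > knob.py <<'E'
from h import *
s,t=grab_frame("side"),grab_frame("top")
a=[blobs(f,(0,150,60),(8,255,255),roi)[0] for f,roi in ((s,(300,180,345,235)),(t,(275,160,310,200)))]
a=[max(x,key=lambda q:q[1][4])[0] for x in a]
P,e=tri(s,a[0],t,a[1]); print(a,P,e,[np.arctan2(P[0]-582,P[2]-z) for z in (40,42)])
print("side: stem dir check");cv2.imwrite("pics/k.png",cv2.resize(s["color"][185:265,280:350,::-1],(525,600),interpolation=2))
E
python3 knob.py
```

```text
clock: 7.92
eef_pos: [485.6, -62.1, 403.9]
tcp_rot: [-3.136, 0.023, -3.134]
contact_force: [-0.0, 0.1, 0.8]
opening: 0.648
[array([333.06666667, 215.89333333]), array([295., 170.])] [627.45305424 -61.21434331 125.87400799] 1.0085882470933378 [np.float64(0.486811401213589), np.float64(0.4966190761191033)]
side: stem dir check
```

View pics/k.png

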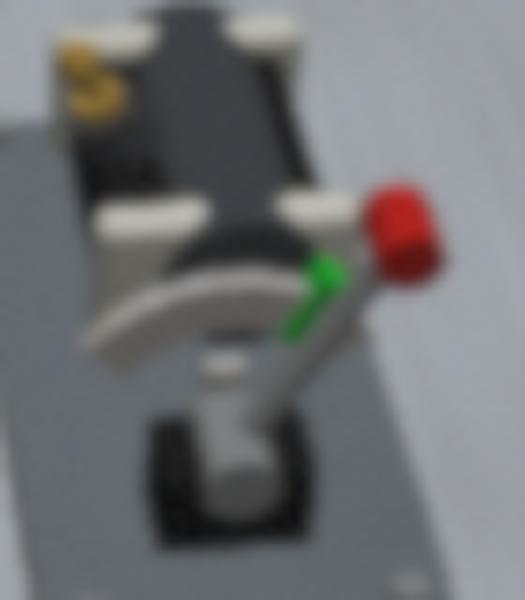

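Chord and hinge estimates put the lever at 0.49–0.515 rad against a target of 0.52. The knob is at crop (405,235), and the stem runs alongside the green mark. That's close enough, so I'll go to the gun.

```bash
python3 -m creep '[[0,0.015,0,3,-30,0,0],[0,0.005,0,3,-40,0,0],[0,0,0,3,-40,0,0],[0,0,0,3,-40,0,0],[0,0,0,3,-40,0,0],[0,0,0,2,-40,0,0],[0,0,0,0,-30,0,0],[0,0,0,0,-20,0,0],[0,0,0,0,-8,0,0],[0,0,0,0,0,0,0]]' 60
```

```text
clock: 8.85
eef_pos: [469.7, -365.5, 408.3]
tcp_rot: [-3.128, 0.015, -3.131]
contact_force: [-0.3, 1.0, 0.4]
opening: 1.003
```

Run:
```python
from h import *
s=grab_frame("side");cv2.imwrite("pics/q1.png",cv2.resize(s["color"][190:400,180:400,::-1],(660,630)[0:2] if 0 else (620,592),interpolation=2))
print(sense()["eef_pos"],sense()["tcp_rot"])
```

```text
[ 469.69336231 -364.56462665  408.2835321 ] [-3.12888402  0.01426586 -3.13047699]
```

View pics/q1.png

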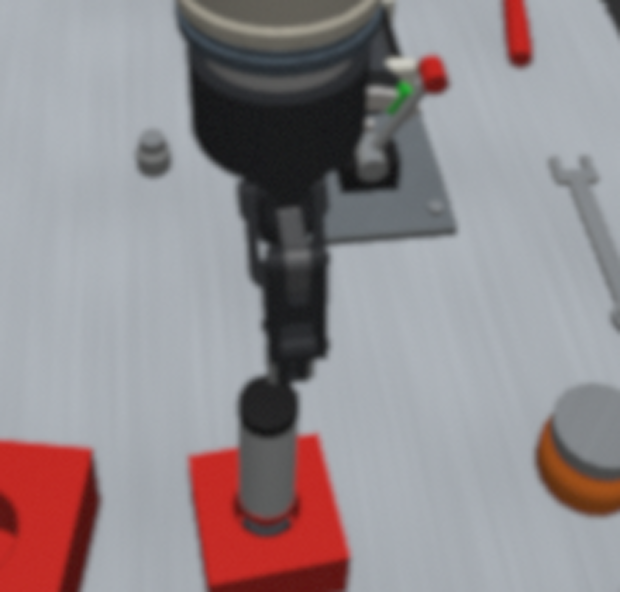

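```bash
python3 -m creep '[[-0.013,0.014,0,1,2.5,0,0.3],[0,0,0,0,0,25,0.3],[0,0,0,0,0,30,0.3],[0,0,0,0,0,30,0.3],[0,0,0,0,0,20,0.3],[0,0,0,0,0,10,0.3],[0,0,0,0,0,0,0.3]]'
```

```text
clock: 9.48
eef_pos: [471.4, -351.9, 292.2]
tcp_rot: [3.137, 0.0, -3.123]
contact_force: [-0.2, 0.6, 0.8]
opening: 0.699
```

```bash
python3 -m creep '[[0,0,0.015,2,-9,0,0.3],[0.003,0,0,0,0,0,0.3],[0,0,0,0,0,0,0.3]]'
```

```text
clock: 9.73
eef_pos: [470.6, -360.1, 294.3]
tcp_rot: [3.141, 0.0, -3.137]
contact_force: [0.3, -0.6, 0.3]
opening: 0.699
```

```bash
python3 -m creep '[[0,0,0,1.5,-1.5,10,0.3],[0,0,0,0.5,-0.5,12,0.3],[0,0,0,0,0,5,0.3],[0,0,0,0,0,0,0.3]]'
```

```text
clock: 10.07
eef_pos: [469.3, -363.5, 268.5]
tcp_rot: [-3.138, 0.006, -3.138]
contact_force: [-0.5, -0.2, -0.6]
opening: 0.697
```

```bash
python3 -m creep '[[0,0.006,0,0,1.5,0,0.3],[0,0,0,0,0,0,0.5],[0,0,0,0,0,0,0.7],[0,0,0,0,0,0,1],[0,0,0,0,0,0,1],[0,0,0,0,0,0,1],[0,0,0,0,0,0,1]]' 90
python3 - <<'E'
from h import *
s=grab_frame("side");cv2.imwrite("pics/q2.png",cv2.resize(s["color"][250:400,200:360,::-1],(620,581),interpolation=2))
print(sense()["eef_pos"],sense()["tcp_rot"],sense()["contact_force"])
E
```

```text
clock: 10.65
eef_pos: [469.1, -361.9, 268.0]
tcp_rot: [-3.139, -0.002, -3.138]
contact_force: [-0.4, 0.3, -2.6]
opening: 0.38
[ 469.08143428 -361.89896653  268.03042413] [-3.13884755e+00 -2.06404300e-03 -3.13790730e+00] [ 0.38656483 -0.21821598 -1.63061818]
```

View pics/q2.png

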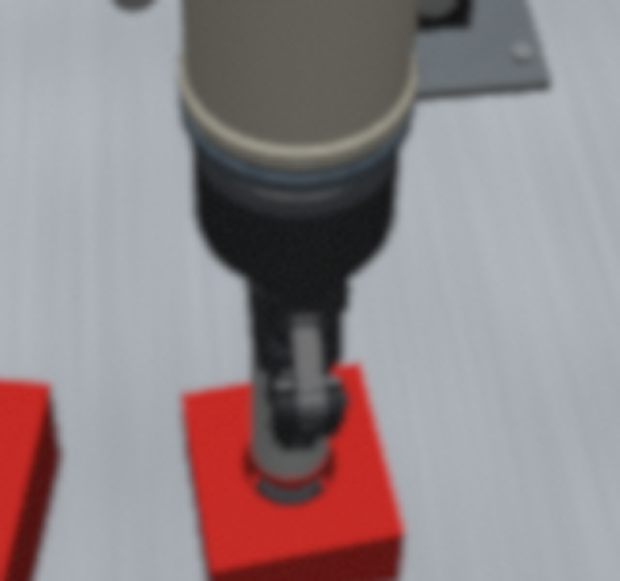

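Run:
```python
from h import *
s=grab_frame("side")
for p in [(468.5,-362,45),(468.5,-379,110),(469,-379,115),(469,-395,105),(469,-390,140),(469,-362,268)]:
    q=proj(s,p);print(p,q.round(1),((q-[200,250])*3.875).round())
```

```text
(468.5, -362, 45) [274.  368.7] [287. 460.]
(468.5, -379, 110) [275.4 357.4] [292. 416.]
(469, -379, 115) [275.8 355.6] [294. 409.]
(469, -395, 105) [276.7 368.3] [297. 459.]
(469, -390, 140) [276.7 353.3] [297. 400.]
(469, -362, 268) [275.8 284. ] [294. 132.]
```

```bash
python3 -m creep '[[0,0,0,0,0,-8,1],[0,0,0,0,0,-15,1],[0,0,0,0,0,-25,1],[0,0,0,0,0,-25,1],[0,0,0,0,0,-25,1],[0,0,0,0,0,-25,1],[0,0,0,0,0,-25,1],[0,0,0,0,0,-10,1],[0,0,0,0,0,0,1]]'
python3 - <<'E'
from h import *
for n in("side","top"):
    s=grab_frame(n);cv2.imwrite(f"pics/q3{n}.png",s["color"][:,:,::-1])
print(sense()["eef_pos"],sense()["tcp_rot"],sense()["contact_force"],sense()["opening"])
E
```

```text
clock: 11.5
eef_pos: [468.1, -360.0, 433.2]
tcp_rot: [3.139, -0.008, -3.138]
contact_force: [0.3, -0.7, -4.4]
opening: 0.372
[ 467.70291783 -359.79972279  430.66147387] [ 3.137156   -0.01001215 -3.13793362] [-0.39674501  0.29145089 -3.09829612] 0.3804200243254017
```

View pics/q3side.png

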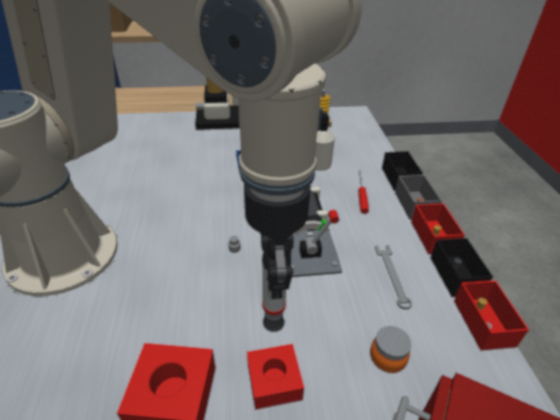

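```bash
python3 -m creep '[[0,-0.01,0,4,20,0,1],[0,-0.01,0,4,35,0,1],[0,0,0,4,38,0,1],[0,0,0,4,38,0,1],[0,0,0,4,38,0,1],[0,0,0,4,38,0,1],[0,0,0,4,38,0,1],[0,0,0,4,38,0,1],[0,0,0,4,38,0,1],[0,0,0,0,30,0,1]]'
```

```text
clock: 12.43
eef_pos: [422.7, 0.5, 413.2]
tcp_rot: [3.13, -0.016, 3.135]
contact_force: [1.3, -0.4, -3.6]
opening: 0.378
```

```bash
python3 -m creep '[[0.005,-0.09,0,0,25,0,1],[0.005,-0.09,0,0,22,0,1],[0,-0.09,-0.01,0,12,0,1],[0,-0.09,0,0,3,0,1],[0,-0.07,0,0,0,0,1],[0,0,0,0,0,0,1],[0,0,0,0,0,0,1]]'
python3 - <<'E'
from h import *
print(sense()["eef_pos"],sense()["tcp_rot"])
E
```

```text
clock: 13.02
eef_pos: [415.9, 71.7, 400.7]
tcp_rot: [3.14, 0.406, -3.13]
contact_force: [-0.4, -0.1, -3.3]
opening: 0.382
[415.93840569  71.68571759 400.67660156] [ 3.14000666  0.40620567 -3.12986902]
```

```bash
cat > goto.py <<'E'
import sys
from h import *
from scipy.spatial.transform import Rotation as Ro
N=np.array([549.8,77.9,95]); L=237
if len(sys.argv)>4: N=N+np.array([float(v) for v in sys.argv[2:5]])
d=float(sys.argv[1])
a=np.array([-.4226,-.0034,.9063]);a/=np.linalg.norm(a)
st=sense();R=Ro.from_euler("xyz",st["tcp_rot"])
Rt=Ro.from_euler("xyz",[np.pi,np.radians(25),-np.pi+.008])
P=N+a*(L+d)
print("t",st["clock"],"rot",(R.inv()*Rt).as_rotvec().round(4),"shift tool",R.inv().apply(P-st["eef_pos"]).round(1),"F",st["contact_force"].round(1),"Ftool",R.inv().apply(st["contact_force"]).round(1), "axial d now",round(float((st["eef_pos"]-N)@a-L),1),"lat",Rt.inv().apply(st["eef_pos"]-N).round(1)[:2])
print("tool z",Ro.from_euler("xyz",[np.pi,np.radians(25),-np.pi+.008]).apply([0,0,1]))
E
python3 goto.py 60
```

```text
t 13.0167 rot [ 0.0031 -0.0301  0.0034] shift tool [ 6.7  5.  36.9] F [-0.4 -0.1 -3.3] Ftool [ 1.7 -0.1  2.9] axial d now 96.6 lat [-7.8 -5.1]
tool z [ 0.42260474  0.00338091 -0.90630779]
```

```bash
python3 -m creep '[[0.003,-0.03,0.003,6,4,12,1],[0,0,0,0,0,15,1],[0,0,0,0,0,7,1],[0,0,0,0,0,0,1],[0,0,0,0,0,0,1]]'; python3 goto.py 60
python3 - <<'E'
from h import *
for n,b in (("side",(230,110,350,230)),("top",(200,140,320,260))):
    s=grab_frame(n);x0,y0,x1,y1=b;cv2.imwrite(f"pics/s1{n}.png",cv2.resize(s["color"][y0:y1,x0:x1,::-1],(600,600),interpolation=2))
E
```

```text
clock: 13.43
eef_pos: [423.5, 74.2, 362.5]
tcp_rot: [-3.138, 0.419, -3.136]
contact_force: [0.0, 0.4, -2.2]
opening: 0.378
t 13.4333 rot [-0.004  -0.0177 -0.0017] shift tool [-1.4  2.6 -1.2] F [ 0.   0.4 -2.2] Ftool [0.8 0.4 2. ] axial d now 58.8 lat [ 1.5 -2.6]
tool z [ 0.42260474  0.00338091 -0.90630779]
```

View pics/s1side.png

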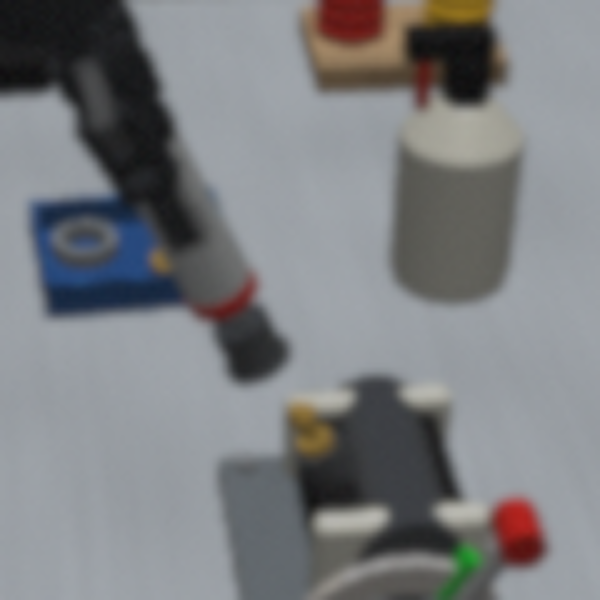

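View pics/s1top.png

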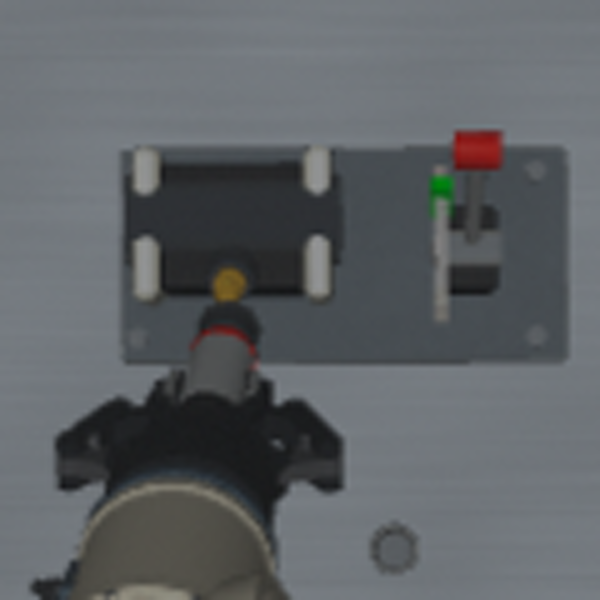

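Run:
```python
from h import *
from scipy.spatial.transform import Rotation as Ro
st=sense();R=Ro.from_euler("xyz",st["tcp_rot"])
for n,b in (("side",(230,110)),("top",(200,140))):
    f=grab_frame(n)
    for d in (258,237,216,190): print(n,d,((proj(f,st["eef_pos"]+R.apply([0,0,d]))-b)*5+2).round())
    print("N",((proj(f,[549.8,77.9,95])-b)*5+2).round(), ((proj(f,[549.8+.4226*7.5,77.9,95-6.8])-b)*5+2).round())
```

```text
side 258 [260. 362.]
side 237 [243. 330.]
side 216 [225. 297.]
side 190 [203. 255.]
N [299. 409.] [305. 419.]
top 258 [228. 328.]
top 237 [225. 342.]
top 216 [222. 356.]
top 190 [218. 374.]
N [226. 295.] [227. 290.]
```

```bash
python3 -m creep '[[-0.004,-0.018,-0.002,-1.4,2,8,1],[0,0,0,0,0,10,1],[0,0,0,0,0,8,1],[0,0,0,0,0,4,1],[0,0,0,0,0,0,1]]'; python3 goto.py 27 0 -0.6 0
```

```text
clock: 14.05
eef_pos: [439.0, 76.5, 337.6]
tcp_rot: [3.14, 0.444, -3.134]
contact_force: [-0.2, -1.2, -3.0]
opening: 0.379
t 14.05 rot [ 0.0011  0.0075 -0.0002] shift tool [ 2.1 -0.1  2.7] F [-0.2 -1.2 -3. ] Ftool [ 1.5 -1.2  2.7] axial d now 29.7 lat [-2.1  0.1]
tool z [ 0.42260474  0.00338091 -0.90630779]
```

```bash
python3 -m creep '[[0.001,0.0075,0,2,0,2.5,1],[0,0,0,0,0,0,1],[0,0,0,0,0,0,1]]'; python3 goto.py 27 0 -0.6 0
python3 - <<'E'
from h import *
o=[]
for n,b in (("side",(260,150,340,230)),("top",(210,160,290,240))):
    s=grab_frame(n);x0,y0,x1,y1=b;o.append(cv2.resize(s["color"][y0:y1,x0:x1,::-1],(400,400),interpolation=2))
cv2.imwrite(f"pics/s2.png",np.hstack(o))
E
```

```text
clock: 14.3
eef_pos: [438.2, 76.3, 333.8]
tcp_rot: [-3.141, 0.434, -3.134]
contact_force: [0.5, -0.3, -2.6]
opening: 0.38
t 14.3 rot [-0.0005 -0.0027 -0.0004] shift tool [-0.2  0.1 -0.4] F [ 0.5 -0.3 -2.6] Ftool [ 0.6 -0.3  2.6] axial d now 26.6 lat [ 0.2 -0.1]
tool z [ 0.42260474  0.00338091 -0.90630779]
```

View pics/s2.png

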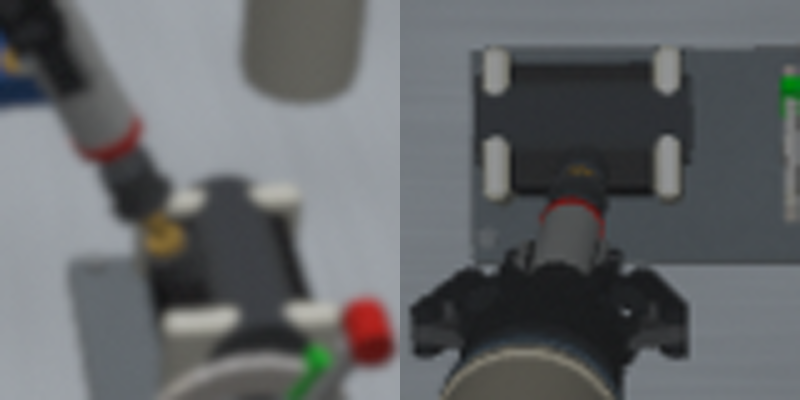

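The mouth is just above the nipple and lined up in both views: side (145,210) above the brass at (163,235), top on the same column at 580. I'll advance slowly.

```bash
python3 -m creep '[[0,-0.003,0,0,0,3,1],[0,0,0,0,0,3,1],[0,0,0,0,0,3,1],[0,0,0,0,0,2,1],[0,0,0,0,0,0,1]]' 110; python3 goto.py 15 0 -0.6 0
```

```text
clock: 14.82
eef_pos: [443.3, 76.5, 323.7]
tcp_rot: [3.141, 0.439, -3.134]
contact_force: [0.7, -0.6, -3.7]
opening: 0.37
t 14.8167 rot [-0.      0.0027 -0.0004] shift tool [ 0.2 -0.   0.2] F [ 0.7 -0.6 -3.7] Ftool [ 1.  -0.6  3.6] axial d now 15.2 lat [-0.2  0. ]
tool z [ 0.42260474  0.00338091 -0.90630779]
```

```bash
python3 -m creep '[[0,0.002,0,0,0,3,1],[0,0,0,0,0,2.5,1],[0,0,0,0,0,2.5,1],[0,0,0,0,0,1.5,1],[0,0,0,0,0,0,1]]'; python3 goto.py 5 0 -0.6 0
```

```text
clock: 15.23
eef_pos: [447.9, 76.6, 314.0]
tcp_rot: [3.141, 0.437, -3.134]
contact_force: [0.9, -0.1, -4.2]
opening: 0.376
t 15.2333 rot [ 0.0002  0.0002 -0.0005] shift tool [ 0.2 -0.1 -0.4] F [ 0.9 -0.1 -4.2] Ftool [ 1.  -0.1  4.1] axial d now 4.6 lat [-0.2  0.1]
tool z [ 0.42260474  0.00338091 -0.90630779]
```

```bash
python3 -m creep '[[0,0,0,0,0,2,1],[0,0,0,0,0,0,1]]'; python3 goto.py 3 0 -0.6 0|head -1;python3 -m creep '[[0,0,0,0,0,2,1],[0,0,0,0,0,0,1]]'; python3 goto.py 1 0 -0.6 0|head -1;python3 -m creep '[[0,0,0,0,0,2,1],[0,0,0,0,0,0,1]]'; python3 goto.py 0 0 -0.6 0|head -1
```

```text
clock: 15.4
eef_pos: [448.7, 76.7, 311.7]
tcp_rot: [3.141, 0.436, -3.134]
contact_force: [1.8, -0.3, -9.2]
opening: 0.375
t 15.4 rot [ 0.0001 -0.0004 -0.0004] shift tool [-0.  -0.2 -0.9] F [ 1.8 -0.3 -9.2] Ftool [ 2.2 -0.3  9.1] axial d now 2.1 lat [0.  0.2]
clock: 15.57
eef_pos: [449.7, 76.6, 309.8]
tcp_rot: [3.141, 0.436, -3.134]
contact_force: [-3.6, 1.1, 3.2]
opening: 0.374
t 15.5667 rot [-0.     -0.0003 -0.0003] shift tool [ 0.1 -0.1 -1. ] F [-3.6  1.1  3.2] Ftool [ 1.9  1.2 -4.5] axial d now 0.0 lat [-0.1  0.1]
clock: 15.73
eef_pos: [450.4, 76.6, 308.3]
tcp_rot: [3.141, 0.436, -3.134]
contact_force: [-5.0, 0.6, 4.2]
opening: 0.373
t 15.7333 rot [-0.0001  0.     -0.0006] shift tool [ 0.1 -0.1 -1.6] F [-5.   0.6  4.2] Ftool [ 2.8  0.6 -5.9] axial d now -1.6 lat [-0.1  0.1]
```

The coupler snapped on: the axial force went from +9 to −4.5 N near d≈1. I'll keep compressing along the axis.

```bash
python3 -m creep '[[0,0,0,0,0,3,1],[0,0,0,0,0,3,1],[0,0,0,0,0,0,1]]' 120; python3 goto.py -6 0 -0.6 0|head -1;python3 -m creep '[[0,0,0,0,0,2.5,1],[0,0,0,0,0,2.5,1],[0,0,0,0,0,0,1]]'; python3 goto.py -10 0 -0.6 0|head -1
python3 - <<'E'
from h import *
o=[]
for n,b in (("side",(260,150,340,230)),("top",(210,160,290,240))):
    s=grab_frame(n);x0,y0,x1,y1=b;o.append(cv2.resize(s["color"][y0:y1,x0:x1,::-1],(400,400),interpolation=2))
cv2.imwrite(f"pics/s3.png",np.hstack(o))
E
```

```text
clock: 15.98
eef_pos: [452.6, 76.6, 303.6]
tcp_rot: [3.141, 0.437, -3.134]
contact_force: [-6.5, 0.2, 6.1]
opening: 0.373
t 15.9833 rot [-0.0001  0.0005 -0.0007] shift tool [ 0.  -0.1 -0.9] F [-6.5  0.2  6.1] Ftool [ 3.3  0.3 -8.3] axial d now -6.9 lat [-0.   0.1]
clock: 16.23
eef_pos: [454.2, 76.7, 299.8]
tcp_rot: [3.141, 0.437, -3.135]
contact_force: [-7.4, 0.5, 7.8]
opening: 0.368
t 16.2333 rot [-0.0002  0.001  -0.0009] shift tool [-0.  -0.2 -1. ] F [-7.4  0.5  7.8] Ftool [  3.4   0.5 -10.2] axial d now -11.0 lat [0.  0.1]
```

View pics/s3.png

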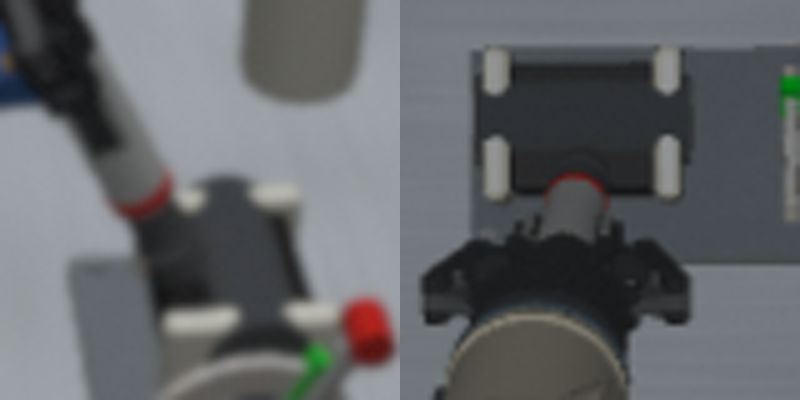

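```bash
python3 -m creep '[[0,0,0,0,0,0.5,1],[0,0,0,0,0,0.3,1],[0,0,0,0,0,0.3,1],[0,0,0,0,0,0.3,1]]' 120; python3 goto.py -11 0 -0.6 0|head -1; python3 knob.py; python3 goto.py -11 0 -0.6 0|head -1
python3 - <<'E'
from h import *
s=grab_frame("top");cv2.imwrite("pics/f.png",s["color"][:,:,::-1])
E
```

```text
clock: 16.67
eef_pos: [453.9, 76.7, 300.2]
tcp_rot: [3.141, 0.438, -3.135]
contact_force: [-8.1, 0.5, 7.6]
opening: 0.371
t 16.6667 rot [-0.0004  0.0018 -0.0011] shift tool [-0.2 -0.2  0.5] F [-8.1  0.5  7.6] Ftool [  4.1   0.6 -10.3] axial d now -10.5 lat [0.2 0.2]
[array([333.06666667, 215.89333333]), array([294.93548387, 169.9516129 ])] [627.55901421 -61.03551388 125.72106548] 0.9073207082824426 [np.float64(0.4885131486973025), np.float64(0.4983609976762102)]
side: stem dir check
t 16.7667 rot [-0.0004  0.0017 -0.0011] shift tool [-0.2 -0.2  0.5] F [-8.4  0.4  7.4] Ftool [  4.4   0.5 -10.2] axial d now -10.5 lat [0.2 0.2]
```

View pics/f.png

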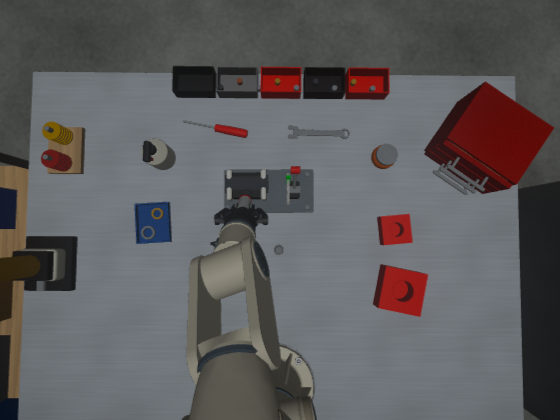

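Everything is steady. The bystanders are where they started, the lever knob is at (295,170), and the gun is on the nipple at about (243,203).

```bash
python3 -c "
from rig import job
print(job.sign_off())"; python3 goto.py -11 0 -0.6 0|head -1
```

```text
the job is handed in; nothing more can be done
None
the job is handed in; nothing more can be done
```

I handed the job in at about 16.8 s, with the arm holding the gun on the nipple and the spring compressed. Sign-off gives no verdict.

- **Lever:** It took two grips, because the first one slipped and left it at about 0.43 rad. My camera estimates of the final angle disagree slightly, at 0.49 to 0.515 rad. That is probably 0 to 2° short of the 0.52 mark. I judged it close enough and did not nudge it again. It was unchanged when I measured it again at the end.
- **Grease gun:** I took it from the small red holder and lined it up within about 0.2 mm and 0.1° of the axis I had measured. It snapped onto the nipple, which showed as a sharp reversal in the axial force.
- **Spring:** I pushed about 10.5–11 mm past the seated position, out of 14 mm. The measured push of about 13 N suggests roughly 12 mm. The force grew at the spring's rate over the stroke, so the gun did not slip in the grip, and both push and position were steady in the last readings.
- **Everything else:** The other items looked unmoved in the last top view.

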